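Move the pot to keep warm and cover it

ROBOT

A 6-joint arm with a two-finger parallel gripper is mounted at the origin on a cart in front of the work surface, level with it; the furniture and walls round the work are solid. World frame = base frame: x ahead of the robot, y to its left, z up, the work surface at z = 0. Lengths are in mm, angles in rad, forces in N, time in s.
With the tool pointing down it reaches from about 350 to 775 mm from the base axis. Payload 7.3 kg.
Tool frame: the origin (TCP) lies at the very end of the fingers, on their centre line; the grasp point (between the pads) lies 19 mm behind it; z points along the fingers, y is the line along which they close (so a half turn about z gives the same grasp; the last joint's range is limited). The gripper opens to 92 mm and grips with 3 to 60 N. Pads are 19 mm wide; open, the fingers measure 130 mm over their backs; the gripper's body (75 mm by 190 mm) begins 47 mm behind the grasp point.
Start: joints at [-1.328, 0.342, 1.524, -0, 1.275, -0.146], TCP at [199.039, -485.827, 226.741] pointing down, gripper open.
Joint ranges: [-2.53, 2.53], [-0.77, 2.02], [0.04, 2.7], [-1, 4.14], [0.28, 2.66], [-3.11, 3.11]. Speed limits (rad/s): [2.57, 2.57, 3.14, 3.14, 3.14, 3.14].

INTERFACE

Orientations are given as [roll, pitch, yaw] about the fixed x, y, z axes, in that order (R = Rz(yaw) Ry(pitch) Rx(roll)).
In Python, from plant import get_obs, capture, close_job gives the robot as it stands. The module is installed in compiled form; this text tells all that it offers.
- The arm moves only by the shell command python3 -m handwheel 'ROWS'. ROWS is JSON, a list of rows, each a list of 3 entries, a list of its own where there are three numbers: the turn, a rotation vector about the tool's x, y, z in degrees, then the shift along the tool's x, y, z in m, then the opening, from 0 (shut) to 1 (fully open). A call has 1 to 12 rows; each row is the pose to reach, as a shift and turn from the pose commanded when the call began, along the tool's axes at that moment; what a row does not reach only later rows make up. A row lasts 1/10 s, in which the tool goes at most 50 mm and 8.59 degrees, less where a joint would pass 70% of its speed; a pose out of reach is approached as far as the arm can. A call with a gripper value outside its range is refused whole. The fingers move at their own pace and stop on an object; the grip force is fixed at half the most. Time passes only in rows, so rows that repeat a pose let the fingers close. It gives the time, the measured TCP pose, the force, the opening and the grip force at its end, in the units of the state.
- get_obs(): the state, without advancing time (a new reading comes with each control period).
- capture(name): name is "scene" or "top" or "wrist"; returns a dict with "image" (400x640x3 uint8, red, green, blue), "depth" (400x640 float32, mm along the optical axis (not along the pixel's ray), 0 where there is no reading), "fx", "fy", "cx", "cy" (pixels), "camera_from_world" (4x4, takes a point from world to camera coordinates). Camera axes: x right, y down, z forward; pixel columns grow to the right and rows downward; lengths in mm; the calibration is good to about 2 mm. A picture is of the moment at which its call begins.
- close_job(): hands the job in; it is judged then, once.
The state is a dict: "time": time; "joint_positions": joint angles; "dq": joint speeds; "tau": joint torques, N m; "tool_pos": TCP position; "tcp_rot": TCP orientation; "contact_force": force on the tool from outside, world axes, zero at the start; "moment": the same for the moment, N m; "grip_width": finger opening in mm; "finger_force": force on a finger pad.
Only numpy, scipy, OpenCV 4.12 (cv2) and the standard library are available. Lean on these libraries where they do the work, as an engineer would, in place of code of your own. Each camera call takes 0.05 s, during which the arm holds its last target. There are 200 camera calls.

TASK

The cooking is done. First turn the hob's knob anticlockwise fully back to off; then slide the open pot sideways along the glass, without lifting or tipping it, from the red boiling zone until it stands inside the single white ring of the keep-warm zone; then take only the top lid by its knob from the sprung lid dispenser, so that the next one rises into its place, and put it squarely on the pot. Leave the hob off and the coffee tin, mug and green tin where they are.

Things in the scene. Friction and masses are not known exactly. Their poses are not given: they have to be found in the camera images.
- hob: Portable two-zone hob, fixed: steel with black glass top, 280 mm (its x) by 380 mm (its y), 50 mm high. Origin: centre of the underside; x points from the knob strip at the front to the back, y along the row of two zones, z up. The zones lie 35 mm behind its centre, 92 mm to either side; which is which varies.
- boil_knob (a joint): Angle (rad) of the only control knob on the hob's front strip: 0 = off (its bar points straight along the hob's x, to a white mark, against a stop), up to 1.5 = on, growing clockwise seen from above. It starts at 0.8 to 1.3 and stays where it is left; turning takes about 0.03 N m.
- boil_knob_grip (a point): Point on the knob's vertical turning axis, 7 mm below the top of its bar, 87 mm above the hob's underside, 108 mm in front of the hob's centre. The black bar is 42 mm long, 14 mm wide, 32 mm high, with a white line at its pointing end; pinch it across from above to turn it. The axes of this point turn with the bar: x along the bar, y across it.
- zone_boil: Boiling zone where the pot starts: double red ring printed on the glass (outer diameter 170 mm). Origin: its centre, on the glass.
- zone_warm: Keep-warm zone: single white ring printed on the glass (outer diameter 170 mm), 184 mm from the boiling zone. Origin: its centre, on the glass.
- pot: Open empty steel pot, loose, 0.4 to 0.8 kg: 140 mm wide, 75 mm high, wall 3 mm, floor 4 mm; 134 mm wide, 71 mm deep inside. Two loop handles stick out to 97 mm from the axis at its +x and -x (roughly front and back), 55 mm up; its sides are free. Origin: centre of the underside; z up. Push it from outside, or drag it with a finger against the inside of its wall.
- lid_holder: Lid dispenser, fixed: round grey tub of 176 mm diameter, 50 mm high, with four posts (8 mm thick, 80 mm from the axis, at 45 degrees to its x and y, tops 120 mm high) round a stack of two lids on a sprung platform. Origin: centre of the underside, z up. It stands to the left or the right of the hob.
- lid_lift (a joint): Height (m) of the dispenser's sprung platform: 0 = down on its lower stop under two lids, 0.041 = up on its upper stop, when the top lid is gone and the next has risen to its place. The spring (30 N/m, pushing up with 4 to 5 N) carries one lid to the top but not two; the next lid follows the top one up by 41 mm as this is lifted.
- lid_top_center (a point): Top lid, loose, 0.25 kg: steel disc (145 mm wide, 5 thick), below it a boss (122 wide, 6 high) that fits in the pot, above it a round wooden knob (38 wide, 30 high); 41 mm in all. Point: on its axis, half-way up, 9.5 mm above the disc's upper face, 20.5 mm below the knob's top. z: its axis. Seated on the pot (disc on the rim), the point is 89.5 mm above the pot's underside.
- lid_next_center (a point): The second lid, identical, which stands under the top lid (41 mm lower) and shall stay in the dispenser. The same point of it.
- coffee_tin: Blue and white coffee tin, 96 mm diameter, 123 mm high, loose, on the other side of the hob from the dispenser; leave it. Origin: centre of the underside.
- mug: White mug with leaf pattern, about 78 by 116 mm, 101 mm high, loose, at the back left; leave it. Origin: centre of the underside.
- green_tin: Green food tin, 75 mm diameter, 58 mm high, loose, at the back right; leave it. Origin: centre of the underside.
Mind the look-alikes: they are no part of the job. Leave any purple look-alike of the part that bears lid_top_center alone.

How it is judged (in metres and radians):
On the way, in this order (a step that is already met when the one before it is completed fails the run):
1. the knob is turned back to off (value of joint boil_knob below 0.12 rad), for 0.2 s.
2. the pot stands inside the ring of the keep-warm zone, at rest (horizontal distance between pot and zone_warm below 0.02 m and linear speed of pot below 0.01 m/s and z of pot in the frame of hob below 0.054 m and angle between pot's own z axis and vertical below 0.05 rad), for 0.2 s.
3. the top lid is out of the dispenser and the next has risen into its place (value of joint lid_lift above 0.036 m and horizontal distance between lid_next_center and lid_holder below 0.012 m and horizontal distance between lid_top_center and lid_holder above 0.1 m), for 0.2 s.
At the end, for the whole second after the job is handed in: The knob is within 0.12 rad of off; the pot stands upright on the glass at rest with its centre within 20 mm of the keep-warm zone's; the lid lies level on its rim, seated (within 4 mm in height, 9 mm of its axis, 0.06 rad); the second lid is in the dispenser, risen to within 5 mm of the top (all of step 2 and value of joint boil_knob below 0.12 rad and value of joint lid_lift above 0.036 m and horizontal distance between lid_next_center and lid_holder below 0.012 m and horizontal distance between lid_top_center and pot below 0.009 m and z of lid_top_center in the frame of pot between 0.0855 and 0.0935 m and angle between the z axis of lid_top_center and the z axis of pot, either way round below 0.06 rad); the robot touches nothing.
It fails at once if the pot is lifted off the glass (z of pot in the frame of hob above 0.06 m).
It fails at once if the pot is tipped (angle between pot's own z axis and vertical above 0.15 rad).
It fails at once if the second lid is taken out of the dispenser (horizontal distance between lid_next_center and lid_holder above 0.03 m).
It fails at once if the coffee tin, mug or green tin is disturbed (distance of any of coffee_tin, mug, green_tin from where it was at the start of the episode above 0.03 m).
It also fails if it takes over 64 s, if anything falls off the work surface, if the arm or the gripper's body presses on something with over 40 N, if the wrist force passes 120 N, or if a joint passes its speed limit or range.

## Working session

There is one attempt and no reset: what is moved stays moved. The work goes in short steps, Python scripts to look and compute and a shell command to move; the robot and the scene stay as the last step left them, time stands still between calls to the robot, and variables do not carry over. Pictures are saved under pics/ and viewed, at most 13 in all, crops included, and the job is handed in when it is done.

```bash
mkdir -p pics; cat > h.py <<'E'
import numpy as np, cv2
from plant import get_obs, capture, close_job
def world(c,u,v,z=None):
    """pixel -> world; by depth, or on plane z"""
    T=np.linalg.inv(c["camera_from_world"]); r=np.array([(u-c["cx"])/c["fx"],(v-c["cy"])/c["fy"],1])
    d=T[:3,:3]@r; o=T[:3,3]
    if z is None:
        s=np.median(c["depth"][int(v)-1:int(v)+2,int(u)-1:int(u)+2])
    else: s=(z-o[2])/d[2]
    return o+s*d
def save(c,n,box=None,k=1):
    im=c["image"][:,:,::-1]
    if box: im=im[box[1]:box[3],box[0]:box[2]]
    cv2.imwrite("pics/"+n,cv2.resize(im,None,fx=k,fy=k,interpolation=cv2.INTER_CUBIC))
E
python3 - <<'E'
from h import *
import pickle
for n in("top","scene"):
    c=capture(n); pickle.dump(c,open(n+".pkl","wb")); save(c,n+"0.png")
o=get_obs(); print(o["tool_pos"],o["tcp_rot"],o["time"],o["grip_width"])
E
```

```text
[ 198.95143519 -485.45795565  226.11810682] [-3.14022906e+00 -1.96752528e-04  3.88804772e-01] 0.1 91.55224166829191
```

View pics/top0.png

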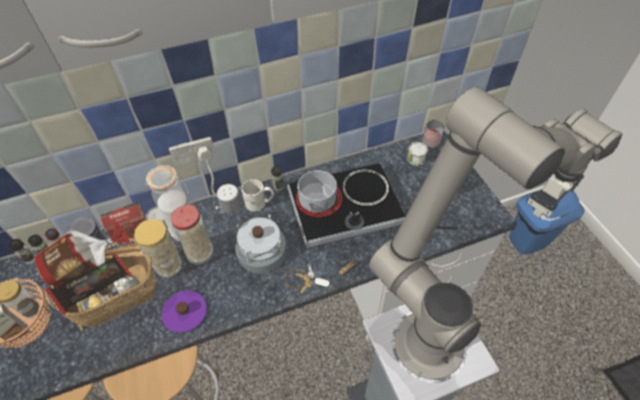

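View pics/scene0.png

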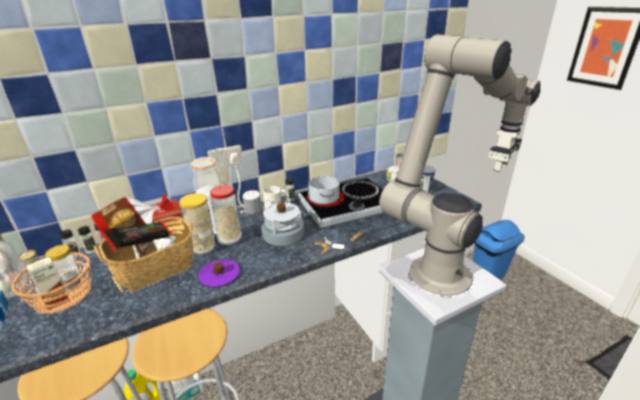

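The top view shows the pot at (317,190) on the red ring, the white ring at (366,187) and the knob at (354,220). The dispenser is at (260,242) with its lid knob at (258,231), and the mug is at (255,195). Two things could pass for the lid: the steel lid on the dispenser (258,231) and the purple one on the counter (184,308). I choose the steel one and check it in a crop.

```bash
python3 - <<'E'
from h import *
import pickle
c=pickle.load(open("top.pkl","rb")); save(c,"crop1.png",(215,140,455,290),3.3)
T=np.linalg.inv(c["camera_from_world"]); print("cam",T[:3,3].round())
for n,u,v in [("ring",366,187),("potfloor",317,193),("lidknob",258,231),("knob",354,220),("tub",260,265),("ctr",330,270),("mugtop",253,187),("green",417,150)]:
    print(n,world(c,u,v).round())
print(c["fx"])
E
```

```text
cam [-375.  485. 1425.]
ring [607. -62.  48.]
potfloor [646. 122.  52.]
lidknob [505. 384. 138.]
knob [464.  52.  79.]
tub [431. 410.  49.]
ctr [351. 188.   1.]
mugtop [759. 338.  58.]
green [ 701. -331.   53.]
465.40706476460116
```

View pics/crop1.png

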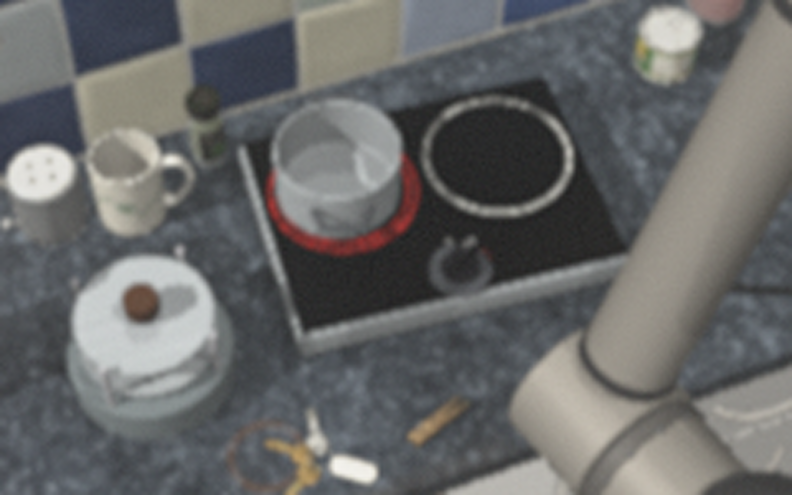

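The crop confirms the wooden-knobbed steel lid on the dispenser, (142,302) in the crop. The hob's knob is at (460,262), the white ring centre at (498,155) and the pot on the red ring.

```bash
python3 - <<'E'
from h import *
import pickle
from scipy.optimize import least_squares
c=pickle.load(open("top.pkl","rb")); im=c["image"].astype(int)
T=np.linalg.inv(c["camera_from_world"])
V,U=np.mgrid[0:400,0:640]; d=c["depth"]
P=np.stack([(U-c["cx"])/c["fx"]*d,(V-c["cy"])/c["fy"]*d,d],-1)@T[:3,:3].T+T[:3,3]
def fit(Q,r=None):
    f=lambda p:np.hypot(Q[:,0]-p[0],Q[:,1]-p[1])-(r if r else p[2])
    return least_squares(f,[*np.median(Q[:,:2],axis=0),80],loss="soft_l1",f_scale=3).x.round(1),len(Q)
near=lambda x,y,r:np.hypot(P[...,0]-x,P[...,1]-y)<r
z=P[...,2]
Q=P[near(607,-62,100)&(abs(z-50)<8)&(im.min(-1)>110)];wr=fit(Q);print("warm",wr)
Q=P[near(620,122,120)&(abs(z-50)<8)&(im[...,0]>im[...,1]+60)];print("red",fit(Q))
Q=P[near(630,122,100)&(z>119)&(z<130)];print("rim",fit(Q),Q[:,2].max())
Q=P[near(505,384,100)&(z>90)&(z<112)];print("disc",fit(Q),np.median(Q[:,2]))
Q=P[near(505,384,40)&(z>125)&(z<170)];print("lidknob",Q.mean(0),np.percentile(Q[:,2],[5,50,95]))
Q=P[near(464,52,60)&(z>68)&(z<100)];print("knob",Q.mean(0),np.percentile(Q[:,2],95))
Q=P[(P[...,1]<-190)&(P[...,1]>-420)&(P[...,0]>350)&(P[...,0]<800)&(z>20)&(z<150)];print("right stuff",len(Q))
if len(Q): print(np.percentile(Q,[2,50,98],axis=0).round())
E
```

```text
warm (array([610. , -60.4,  82.8]), 159)
red (array([628.9, 124.7,  80.8]), 151)
rim (array([625.8, 129.3,  68. ]), 122) 129.99806912760914
disc (array([512.6, 385.7,  54.2]), 1039) 107.01673765725923
lidknob [506.43475071 386.4681053  136.56105411] [128.88849966 136.89697796 142.17719538]
knob [469.38071343  47.34030355  85.34001484] 95.49957792214752
right stuff 441
[[ 664. -417.   22.]
 [ 709. -344.   52.]
 [ 778. -298.   87.]]
```

```bash
python3 -m handwheel '[[[0,0,-90],[0.452,-0.389,0],0.6],[[0,0,-90],[0.452,-0.389,0],0.6],[[0,0,-90],[0.452,-0.389,0],0.6],[[0,0,-90],[0.452,-0.389,0],0.6],[[0,0,-90],[0.452,-0.389,0],0.6],[[0,0,-90],[0.452,-0.389,0],0.6],[[0,0,-90],[0.452,-0.389,0],0.6],[[0,0,-90],[0.452,-0.389,0],0.6],[[0,0,-90],[0.452,-0.389,0],0.6],[[0,0,-90],[0.452,-0.389,0],0.6],[[0,0,-90],[0.452,-0.389,0],0.6],[[0,0,-90],[0.452,-0.389,0],0.6]]'
python3 -m handwheel '[[[0,0,0],[0,0,0],0.6],[[0,0,0],[0,0,0],0.6],[[0,0,0],[0,0,0],0.6]]'
python3 - <<'E'
from h import *
import pickle
w=capture("wrist"); pickle.dump(w,open("w1.pkl","wb")); save(w,"w1.png")
t=capture("top"); pickle.dump(t,open("top1.pkl","wb"))
o=get_obs(); print(o["tool_pos"],o["tcp_rot"],o["time"],o["joint_positions"])
p=w["camera_from_world"]@np.array([477.2,46.7,94,1]); print(p, p[:2]/p[2]*w["fx"]+[w["cx"],w["cy"]])
E
```

```text
time: 1.3
tool_pos: [470.3, 47.8, 226.5]
tcp_rot: [-3.141, 0.0, 1.962]
contact_force: [-0.1, -0.5, -0.7]
grip_width: 55.1
finger_force: 0.0
time: 1.6
tool_pos: [469.3, 44.8, 226.4]
tcp_rot: [-3.14, 0.0, 1.959]
contact_force: [0.1, -0.6, 0.8]
grip_width: 55.3
finger_force: 0.0
[469.43999637  44.34208515 226.69069249] [-3.14119971e+00  1.16272827e-04  1.95762542e+00] 1.7 [-6.83758661e-02  2.44386103e-01  1.66307541e+00 -2.93646096e-04
  1.23443297e+00 -4.55107979e-01]
[  8.21547901  -6.26244266 297.76570943   1.        ] [331.2819209  192.38973021]
```

View pics/w1.png

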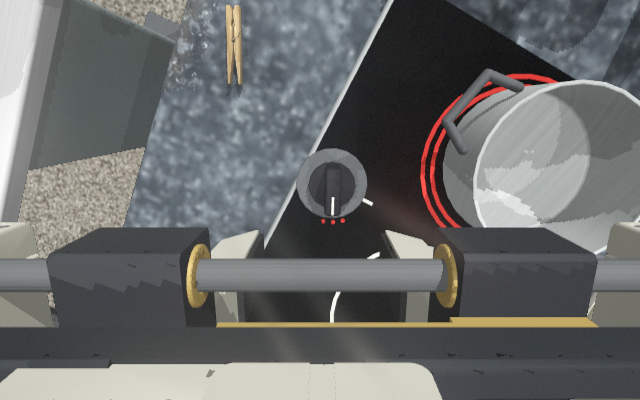

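The wrist view shows the knob bar running from (333,165) to its white end at (333,215), the off mark at (367,202), and the pot upper right at (560,165).

```bash
python3 - <<'E'
from h import *
import pickle
w=pickle.load(open("w1.pkl","rb"))
a=world(w,333,167,94);b=world(w,333,215,94);print(a,b,np.linalg.norm(b-a),"yaw",np.arctan2(*(b-a)[1::-1]))
print("dial",world(w,332,184,57),"mark",world(w,367,202,51),"z",world(w,333,190)[2])
t=pickle.load(open("top1.pkl","rb"))
T=np.linalg.inv(t["camera_from_world"]);V,U=np.mgrid[0:400,0:640]; d=t["depth"]
P=np.stack([(U-t["cx"])/t["fx"]*d,(V-t["cy"])/t["fy"]*d,d],-1)@T[:3,:3].T+T[:3,3]
Q=P[(P[...,1]<-160)&(P[...,1]>-420)&(P[...,0]>350)&(P[...,0]<800)&(P[...,2]>105)&(P[...,2]<135)];print("coffee",len(Q),np.percentile(Q,[2,50,98],axis=0).round() if len(Q) else 0)
save(t,"top1.png")
# tool camera extr
print(np.linalg.inv(w["camera_from_world"]).round(2))
E
```

```text
[470.24135311  67.1536607   94.        ] [486.19008359  28.8967523   94.        ] 41.44819711659066 yaw -1.1758192034571315
dial [478.89391709  46.85468117  57.        ] mark [517.9670033   42.11565077  51.        ] z 93.46011294064527
coffee 0 0
[[ 9.3000e-01  3.7000e-01  9.0000e-02  4.4438e+02]
 [ 3.8000e-01 -9.0000e-01 -2.3000e-01  1.0638e+02]
 [-0.0000e+00  2.5000e-01 -9.7000e-01  3.8406e+02]
 [ 0.0000e+00  0.0000e+00  0.0000e+00  1.0000e+00]]
```

View pics/top1.png

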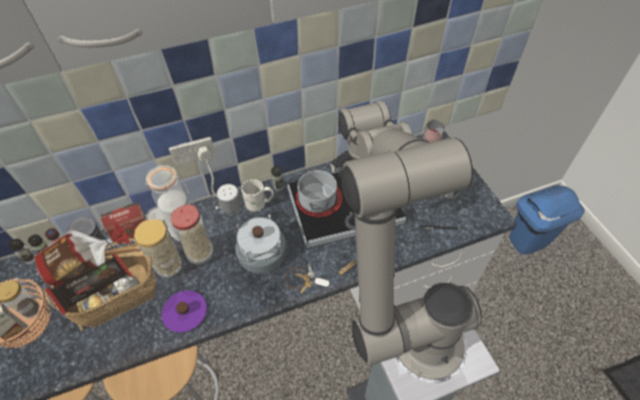

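```bash
python3 -m handwheel '[[[0,0,0],[-0.001,0.009,0.05],0.6],[[0,0,0],[-0.001,0.009,0.1],0.6],[[0,0,0],[-0.001,0.009,0.14],0.6],[[0,0,0],[-0.001,0.009,0.154],0.6],[[0,0,0],[-0.001,0.009,0.154],0.6],[[0,0,0],[-0.001,0.009,0.154],0.05],[[0,0,0],[-0.001,0.009,0.154],0.05],[[0,0,0],[-0.001,0.009,0.154],0.05],[[0,0,0],[-0.001,0.009,0.154],0.05],[[0,0,0],[-0.001,0.009,0.154],0.05],[[0,0,0],[-0.001,0.009,0.154],0.05]]'
```

```text
time: 2.8
tool_pos: [478.1, 47.7, 73.1]
tcp_rot: [-3.141, 0.0, 1.96]
contact_force: [-1.0, -1.8, 4.8]
grip_width: 13.7
finger_force: 29.9
```

```bash
python3 -m handwheel '[[[0,0,-8],[0,0,0],0.05],[[0,0,-16],[0,0,0],0.05],[[0,0,-24],[0,0,0],0.05],[[0,0,-32],[0,0,0],0.05],[[0,0,-40],[0,0,0],0.05],[[0,0,-48],[0,0,0],0.05],[[0,0,-55],[0,0,0],0.05],[[0,0,-60],[0,0,0],0.05],[[0,0,-62],[0,0,0],0.05],[[0,0,-62],[0,0,0],0.05],[[0,0,-62],[0,0,0],0.05],[[0,0,-62],[0,0,0],0.05]]'; python3 -c "
from plant import get_obs as g
o=g();print(o['moment'],o['tcp_rot'])"
```

```text
time: 4.0
tool_pos: [477.4, 46.7, 73.1]
tcp_rot: [-3.139, -0.002, 3.043]
contact_force: [-4.6, -7.5, 8.1]
grip_width: 13.6
finger_force: 29.9
[-1.28056811  0.82412066  0.04791901] [-3.13913456e+00 -2.23506156e-03  3.04257583e+00]
```

```bash
python3 -m handwheel '[[[0,0,0],[0,0,0],0.5],[[0,0,0],[0,0,0],0.5],[[0,0,0],[0,0,0],0.5],[[0,0,0],[0,0,-0.03],0.5],[[0,0,0],[0,0,-0.08],0.5],[[0,0,0],[0,0,-0.13],0.5],[[0,0,0],[0,0,-0.15],0.5],[[0,0,0],[0,0,-0.15],0.45]]'
python3 - <<'E'
from h import *
import pickle
w=capture("wrist"); pickle.dump(w,open("w2.pkl","wb")); save(w,"w2.png")
o=get_obs(); print(o["tool_pos"],o["tcp_rot"],o["time"],o["joint_positions"])
E
```

```text
time: 4.8
tool_pos: [480.3, 48.1, 226.0]
tcp_rot: [3.141, 0.007, 3.042]
contact_force: [0.5, 0.4, 0.4]
grip_width: 42.8
finger_force: 0.0
[479.14122071  48.15055732 223.72652754] [3.14142756e+00 3.10282733e-03 3.04204180e+00] 4.85 [-5.91954795e-02  2.63419191e-01  1.64563416e+00  4.22129041e-05
  1.22943234e+00 -1.53045527e+00]
```

View pics/w2.png

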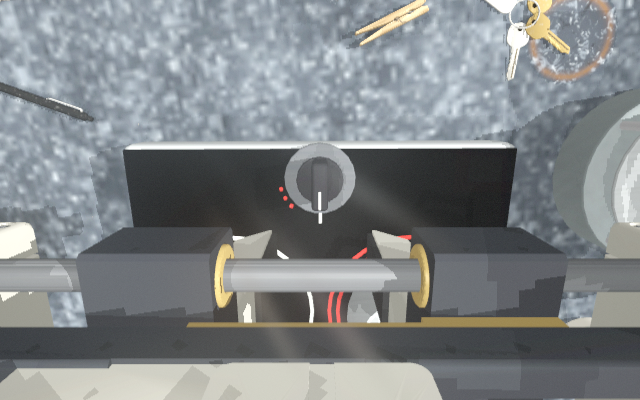

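The knob bar's white line at (320,200) now points straight at the off mark (320,220), so the knob is off. Next is the pot.

```bash
python3 -m handwheel '[[[0,0,8],[-0.139,0.094,0],0.45],[[0,0,16],[-0.139,0.094,0],0.45],[[0,0,24],[-0.139,0.094,0],0.45],[[0,0,32],[-0.139,0.094,0],0.45],[[0,0,40],[-0.139,0.094,0],0.45],[[0,0,48],[-0.139,0.094,0],0.45],[[0,0,56],[-0.139,0.094,0],0.45],[[0,0,64],[-0.139,0.094,0],0.45],[[0,0,72],[-0.139,0.094,0],0.45],[[0,0,80],[-0.139,0.094,0],0.45],[[0,0,88],[-0.139,0.094,0],0.45],[[0,0,90],[-0.139,0.094,0],0.45]]'
python3 - <<'E'
from h import *
import pickle
from scipy.optimize import least_squares
for n in ("w1",):
    c=pickle.load(open(n+".pkl","rb")); T=np.linalg.inv(c["camera_from_world"]);V,U=np.mgrid[0:400,0:640]; d=c["depth"]
    P=np.stack([(U-c["cx"])/c["fx"]*d,(V-c["cy"])/c["fy"]*d,d],-1)@T[:3,:3].T+T[:3,3]
    Q=P[(d>0)&(abs(P[...,2]-124)<5)&(np.hypot(P[...,0]-627,P[...,1]-128)<85)]
    f=lambda p:np.hypot(Q[:,0]-p[0],Q[:,1]-p[1])-p[2]
    print(n,least_squares(f,[627,128,68],loss="soft_l1",f_scale=2).x,len(Q))
print(get_obs()["tool_pos"],get_obs()["tcp_rot"])
E
```

```text
time: 6.05
tool_pos: [625.4, 127.7, 219.9]
tcp_rot: [-3.137, 0.001, 1.467]
contact_force: [-0.7, -0.5, -0.2]
grip_width: 41.4
finger_force: 0.0
w1 [630.42517692 129.36536236  67.86230459] 1977
[625.4330183  127.70569365 219.92063222] [-3.13748703e+00  7.65938413e-04  1.46660663e+00]
```

```bash
python3 -m handwheel '[[[0,0,0],[0.001,0.003,0],0.43],[[0,0,0],[0.001,0.003,0.04],0.43],[[0,0,0],[0.001,0.003,0.08],0.43],[[0,0,0],[0.001,0.003,0.12],0.43],[[0,0,0],[0.001,0.003,0.146],0.43],[[0,0,0],[0.001,0.003,0.146],0.43],[[0,0,0],[-0.01,0.003,0.146],0.43],[[0,0,0],[-0.02,0.003,0.146],0.43],[[0,0,0],[-0.028,0.003,0.146],0.43],[[0,0,0],[-0.036,0.003,0.146],0.43],[[0,0,0],[-0.044,0.003,0.146],0.43],[[0,0,0],[-0.044,0.003,0.146],0.43]]'
```

```text
time: 7.25
tool_pos: [625.1, 82.3, 77.4]
tcp_rot: [3.141, 0.0, 1.47]
contact_force: [0.2, 0.1, -0.0]
grip_width: 39.5
finger_force: 0.0
```

```bash
python3 -m handwheel '[[[0,0,0],[-0.008,0,0],0.43],[[0,0,0],[-0.02,0,0],0.43],[[0,0,0],[-0.034,0,0],0.43],[[0,0,0],[-0.049,0,0],0.43],[[0,0,0],[-0.064,0,0],0.43],[[0,0,0],[-0.079,0,0],0.43],[[0,0,0],[-0.094,0,0],0.43],[[0,0,0],[-0.109,0,0],0.43],[[0,0,0],[-0.123,0,0],0.43],[[0,0,0],[-0.135,0,0],0.43],[[0,0,0],[-0.144,0,0],0.43],[[0,0,0],[-0.15,0,0],0.43]]'
python3 -m handwheel '[[[0,0,0],[0,0,0],0.43],[[0,0,0],[0,0,0],0.43],[[0,0,0],[0,0,0],0.43]]'
cat > pot.py <<'E'
from h import *
from scipy.optimize import least_squares
def cloud(c):
    T=np.linalg.inv(c["camera_from_world"]);V,U=np.mgrid[0:400,0:640]; d=c["depth"]
    P=np.stack([(U-c["cx"])/c["fx"]*d,(V-c["cy"])/c["fy"]*d,d],-1)@T[:3,:3].T+T[:3,3]; P[d<=0]=0
    return P
def rim(c,x,y,h=125):
    P=cloud(c); Q=P[(abs(P[...,2]-h)<5)&(abs(np.hypot(P[...,0]-x,P[...,1]-y)-69)<14)]
    f=lambda p:np.hypot(Q[:,0]-p[0],Q[:,1]-p[1])-69
    return least_squares(f,[x,y],loss="soft_l1",f_scale=2).x.round(1),len(Q)
E
python3 - <<'E'
from pot import *
p=get_obs()["tool_pos"]; print(p)
for n in("top","scene","wrist"):
    c=capture(n)
    try: print(n,rim(c,p[0]+2,p[1]+46))
    except Exception as e: print(n,e)
E
```

```text
time: 8.45
tool_pos: [609.8, -66.2, 76.9]
tcp_rot: [3.141, -0.0, 1.471]
contact_force: [0.3, 4.0, 2.3]
grip_width: 39.7
finger_force: 2.3
time: 8.75
tool_pos: [609.5, -65.9, 76.3]
tcp_rot: [-3.141, 0.001, 1.471]
contact_force: [0.6, 0.1, -0.3]
grip_width: 39.5
finger_force: 0.0
[609.53266381 -65.89116582  76.28372247]
top (array([606.5, -24.3]), 20)
scene (array([612.5, -23.4]), 73)
wrist (array([612.2, -25.2]), 8772)
```

```bash
python3 -m handwheel '[[[0,0,0],[-0.008,0.001,0],0.43],[[0,0,0],[-0.016,0.001,0],0.43],[[0,0,0],[-0.024,0.002,0],0.43],[[0,0,0],[-0.031,0.002,0],0.43],[[0,0,0],[-0.036,0.002,0],0.43],[[0,0,0],[-0.036,0.002,0],0.43],[[0,0,0],[-0.036,0.002,0],0.43],[[0,0,0],[-0.026,0.002,0],0.43],[[0,0,0],[-0.006,0.002,0],0.43],[[0,0,0],[-0.006,0.002,-0.04],0.43],[[0,0,0],[-0.006,0.002,-0.09],0.43],[[0,0,0],[-0.006,0.002,-0.13],0.43]]'
python3 -m handwheel '[[[0,0,0],[0.05,0,-0.03],0.6],[[0,0,0],[0.08,0,-0.06],0.6],[[0,0,0],[0.08,0,-0.06],0.6],[[0,0,0],[0.08,0,-0.06],0.6]]'
python3 - <<'E'
from pot import *
import pickle
o=get_obs(); print(o["tool_pos"],o["tcp_rot"],o["time"])
c=capture("wrist"); pickle.dump(c,open("w3.pkl","wb")); save(c,"w3.png")
print(rim(c,610,-60)); P=cloud(c)
im=c["image"].astype(int)
r=np.hypot(P[...,0]-610,P[...,1]+60)
Q=P[(abs(P[...,2]-50)<4)&(r>70)&(r<95)&(im.min(-1)>150)]
f=lambda p:np.hypot(Q[:,0]-p[0],Q[:,1]-p[1])-p[2]
print("ring",least_squares(f,[610,-60,83],loss="soft_l1",f_scale=2).x,len(Q))
E
```

```text
time: 10.1
tool_pos: [611.6, -70.8, 209.4]
tcp_rot: [3.14, 0.0, 1.472]
contact_force: [0.6, -0.7, 0.5]
grip_width: 39.8
finger_force: 0.0
time: 10.5
tool_pos: [619.4, 9.2, 267.4]
tcp_rot: [3.14, 0.001, 1.473]
contact_force: [-0.3, -0.2, 0.3]
grip_width: 54.8
finger_force: 0.0
[619.35399442   9.15724901 267.44750834] [3.13970629e+00 5.52993661e-04 1.47348853e+00] 10.5
(array([610.8, -58.8]), 1155)
ring [611.93242324 -59.03259272  82.90303755] 868
```

View pics/w3.png

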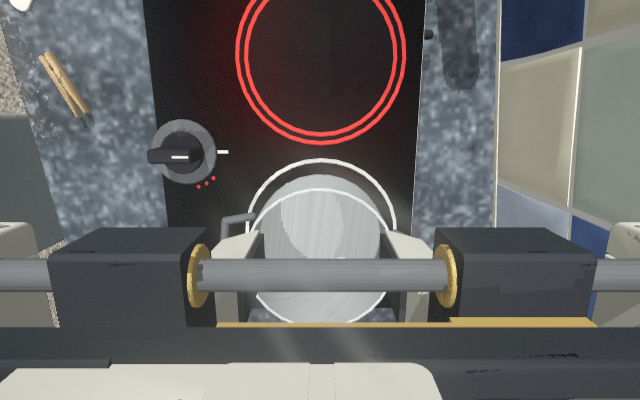

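The wrist view shows the pot inside the white ring (ring centre about (321,235)), with the knob at (180,155) pointing at its mark. The fit puts the pot 1 mm from the ring's centre. Next is the lid.

```bash
python3 -m handwheel '[[[0,0,0],[0.309,-0.142,0],0.65],[[0,0,0],[0.309,-0.142,0],0.65],[[0,0,0],[0.309,-0.142,0],0.65],[[0,0,0],[0.309,-0.142,0],0.65],[[0,0,0],[0.309,-0.142,0],0.65],[[0,0,0],[0.309,-0.142,0],0.65],[[0,0,0],[0.309,-0.142,0],0.65],[[0,0,0],[0.309,-0.142,0],0.65],[[0,0,0],[0.309,-0.142,0],0.65],[[0,0,0],[0.309,-0.142,0],0.65]]'
python3 - <<'E'
from pot import *
import pickle
o=get_obs(); print(o["tool_pos"],o["tcp_rot"],o["time"])
c=capture("wrist"); pickle.dump(c,open("w4.pkl","wb")); save(c,"w4.png")
P=cloud(c); r=np.hypot(P[...,0]-508,P[...,1]-386)
A=P[(r<66)&(r>28)&(P[...,2]>80)&(P[...,2]<120)]; D=np.median(A[:,2]); print("disc z",D)
Q=P[(r<45)&(P[...,2]>D+26)&(P[...,2]<D+40)]; print("knob",Q.mean(0),np.percentile(Q,[2,98],axis=0))
Q=P[(r<95)&(abs(P[...,2]-D)<4)]; print("disc ext",np.percentile(Q,[0.5,99.5],axis=0))
E
```

```text
time: 11.55
tool_pos: [509.2, 327.7, 265.7]
tcp_rot: [-3.14, 0.002, 1.469]
contact_force: [-0.3, 0.2, 0.3]
grip_width: 60.1
finger_force: 0.0
[509.20541548 327.73010975 265.66961301] [-3.14030203e+00  1.62599220e-03  1.46918027e+00] 11.55
disc z 108.6132208643198
knob [514.47971474 387.53438939 138.51576956] [[497.88453599 370.68374721 136.76172011]
 [531.13457315 404.00947383 140.07426706]]
disc ext [[445.55384242 318.44842447 106.55678595]
 [583.48354343 456.38209084 110.49545126]]
```

View pics/w4.png

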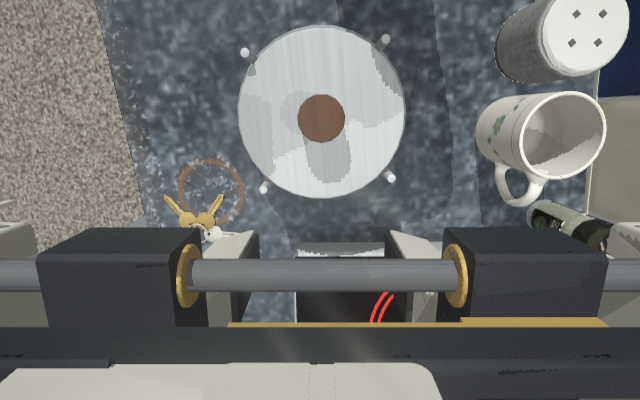

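The wrist view shows the steel lid with its wooden knob at (321,118), four posts around it and the mug well clear at (550,135). The fit gives an axis of (514.5,387.5) and a disc height of 109.

```bash
python3 -m handwheel '[[[0,0,0],[0.03,-0.001,0.02],0.65],[[0,0,0],[0.06,-0.001,0.05],0.65],[[0,0,0],[0.06,-0.001,0.09],0.65],[[0,0,0],[0.06,-0.001,0.12],0.65],[[0,0,0],[0.06,-0.001,0.14],0.65],[[0,0,0],[0.06,-0.001,0.151],0.65],[[0,0,0],[0.06,-0.001,0.151],0.65],[[0,0,0],[0.06,-0.001,0.151],0.2],[[0,0,0],[0.06,-0.001,0.151],0.2],[[0,0,0],[0.06,-0.001,0.151],0.2],[[0,0,0],[0.06,-0.001,0.151],0.2],[[0,0,0],[0.06,-0.001,0.151],0.2]]'
```

```text
time: 12.8
tool_pos: [514.5, 389.4, 116.9]
tcp_rot: [3.139, -0.001, 1.471]
contact_force: [0.6, -1.4, 5.5]
grip_width: 37.1
finger_force: 30.0
```

```bash
python3 -m handwheel '[[[0,0,0],[0,0,-0.005],0.2],[[0,0,0],[0,0,-0.015],0.2],[[0,0,0],[0,0,-0.025],0.2],[[0,0,0],[0,0,-0.035],0.2],[[0,0,0],[0,0,-0.045],0.2],[[0,0,0],[0,0,-0.055],0.2],[[0,0,0],[0,0,-0.07],0.2],[[0,0,0],[0,0,-0.09],0.2],[[0,0,0],[0,0,-0.11],0.2],[[0,0,0],[0,0,-0.13],0.2],[[0,0,0],[0,0,-0.14],0.2],[[0,0,0],[0,0,-0.14],0.2]]'
```

```text
time: 14.0
tool_pos: [514.3, 389.5, 257.5]
tcp_rot: [3.139, -0.002, 1.471]
contact_force: [0.2, 0.3, -1.9]
grip_width: 37.0
finger_force: 30.0
```

```bash
python3 -m handwheel '[[[0,0,0],[-0.03,0.01,0],0.2],[[0,0,0],[-0.07,0.023,0],0.2],[[0,0,0],[-0.115,0.037,0],0.2],[[0,0,0],[-0.16,0.052,0],0.2],[[0,0,0],[-0.205,0.066,0],0.2],[[0,0,0],[-0.25,0.081,0],0.2],[[0,0,0],[-0.295,0.095,0],0.2],[[0,0,0],[-0.34,0.11,0],0.2],[[0,0,0],[-0.38,0.123,0],0.2],[[0,0,0],[-0.41,0.132,0],0.2],[[0,0,0],[-0.429,0.138,0],0.2],[[0,0,0],[-0.435,0.14,0],0.2]]'
python3 -m handwheel '[[[0,0,0],[0,0,0],0.2],[[0,0,0],[0,0,0],0.2],[[0,0,0],[0,0,0],0.2]]'
python3 - <<'E'
from pot import *
import pickle
o=get_obs(); p=o["tool_pos"]; print(p,o["tcp_rot"],o["time"])
c=capture("wrist"); pickle.dump(c,open("w5.pkl","wb")); save(c,"w5.png")
P=cloud(c); r=np.hypot(P[...,0]-p[0],P[...,1]-p[1])
A=P[(r<95)&(r>40)&(abs(P[...,2]-(p[2]-8))<12)]; D=np.median(A[:,2]); print("disc z",D,len(A))
# plane and edge
n=np.linalg.lstsq(np.c_[A[:,:2]-p[:2],np.ones(len(A))],A[:,2],rcond=None)[0]; print("slope",n)
ang=np.degrees(np.arctan2(A[:,1]-p[1],A[:,0]-p[0])); R=np.hypot(A[:,0]-p[0],A[:,1]-p[1])
E=[A[ang.astype(int)==k][np.argmax(R[ang.astype(int)==k])] for k in range(20,160,4) if (ang.astype(int)==k).sum()>3]
E=np.array(E); f=lambda q:np.hypot(E[:,0]-q[0],E[:,1]-q[1])-72
print("lid axis",least_squares(f,p[:2],loss="soft_l1",f_scale=1.5).x,len(E))
t=capture("top"); P=cloud(t); Q=P[(np.hypot(P[...,0]-514,P[...,1]-387)<60)&(P[...,2]>80)]; print("dispenser z",np.percentile(Q[:,2],[50,98]),"knob",Q[Q[:,2]>125].mean(0))
E
```

```text
time: 15.2
tool_pos: [609.3, -59.9, 254.1]
tcp_rot: [-3.139, 0.0, 1.468]
contact_force: [0.5, -0.1, -2.7]
grip_width: 37.0
finger_force: 30.0
time: 15.5
tool_pos: [609.5, -56.2, 255.6]
tcp_rot: [-3.141, -0.0, 1.473]
contact_force: [-0.6, -1.1, -2.1]
grip_width: 37.4
finger_force: 30.0
[609.47635011 -56.18003025 255.64626442] [-3.14130509e+00 -2.78369214e-04  1.47255241e+00] 15.5
disc z 247.27790790768938 21519
slope [ 3.77383224e-04 -3.62549278e-03  2.47404333e+02]
lid axis [609.01646949 -58.02720484] 35
dispenser z [907.2029323  965.76359389] knob [469.89149103 388.78466791 876.69333486]
```

View pics/w5.png

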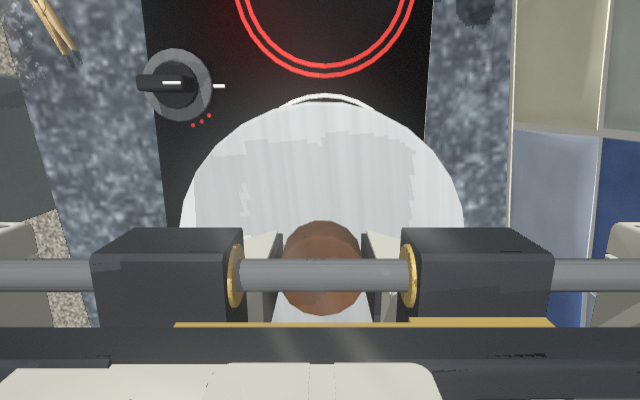

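The wrist view shows the lid held level by its knob at (321,265), with the hob knob still off at (180,82). The fitted lid axis is within 2 mm of the pot's. I'll lower it.

```bash
python3 -m handwheel '[[[0,0,0],[-0.001,0.002,0.015],0.2],[[0,0,0],[-0.001,0.002,0.04],0.2],[[0,0,0],[-0.001,0.002,0.065],0.2],[[0,0,0],[-0.001,0.002,0.085],0.2],[[0,0,0],[-0.001,0.002,0.095],0.2],[[0,0,0],[-0.001,0.002,0.103],0.2],[[0,0,0],[-0.001,0.002,0.108],0.2],[[0,0,0],[-0.001,0.002,0.112],0.2],[[0,0,0],[-0.001,0.002,0.115],0.2],[[0,0,0],[-0.001,0.002,0.115],0.2],[[0,0,0],[-0.001,0.002,0.115],0.2]]'
```

```text
time: 16.7
tool_pos: [611.8, -58.9, 141.1]
tcp_rot: [3.141, 0.0, 1.471]
contact_force: [0.0, 0.2, -2.1]
grip_width: 37.5
finger_force: 30.0
```

```bash
python3 -m handwheel '[[[0,0,0],[0,0,0.001],0.2],[[0,0,0],[0,0,0.002],0.2],[[0,0,0],[0,0,0.003],0.2],[[0,0,0],[0,0,0.003],0.2],[[0,0,0],[0,0,0.003],0.2]]'
```

```text
time: 17.2
tool_pos: [611.6, -58.9, 138.0]
tcp_rot: [3.141, 0.0, 1.471]
contact_force: [-0.6, 0.1, 0.9]
grip_width: 37.0
finger_force: 30.0
```

Force has gone from −2.1 to +0.9 N, so the lid is resting on the rim. I'll release it, retreat and look.

```bash
python3 -m handwheel '[[[0,0,0],[0,0,0],0.5],[[0,0,0],[0,0,0],0.6],[[0,0,0],[0,0,0],0.6],[[0,0,0],[0,0,0],0.6],[[0,0,0],[0,0,-0.03],0.6],[[0,0,0],[0,0,-0.07],0.6],[[0,0,0],[0,0,-0.12],0.6],[[0,0,0],[0.04,0,-0.14],0.6],[[0,0,0],[0.08,0,-0.14],0.6],[[0,0,0],[0.08,0,-0.14],0.6],[[0,0,0],[0.08,0,-0.14],0.6]]'
python3 - <<'E'
from pot import *
o=get_obs(); print(o["tool_pos"],o["time"])
c=capture("wrist"); save(c,"w6.png")
P=cloud(c); x,y=610,-58; r=np.hypot(P[...,0]-x,P[...,1]-y)
A=P[(r<70)&(r>25)&(P[...,2]>120)&(P[...,2]<136)]
print("disc plane",np.linalg.lstsq(np.c_[A[:,:2]-[x,y],np.ones(len(A))],A[:,2],rcond=None)[0],len(A))
K=P[(r<40)&(P[...,2]>152)&(P[...,2]<170)]; print("knob",K.mean(0),len(K))
t=capture("top"); P=cloud(t); Q=P[(np.hypot(P[...,0]-514,P[...,1]-387)<60)&(P[...,2]>80)&(P[...,2]<160)]
if len(Q): print("disp",np.percentile(Q[:,2],[50,97]),Q[Q[:,2]>130].mean(0))
save(t,"t6.png",(215,140,455,290),3.3)
E
```

```text
time: 18.3
tool_pos: [619.4, 21.5, 277.5]
tcp_rot: [-3.141, 0.0, 1.473]
contact_force: [0.1, -1.0, 0.5]
grip_width: 54.9
finger_force: 0.0
[619.4002979   21.49987256 277.51547259] 18.3
disc plane [ 7.71243669e-04 -3.98306080e-03  1.29872476e+02] 8713
knob [610.18489351 -69.8391648  159.92351475] 502
disp [108.23253017 139.07072043] [507.80083263 386.30851501 137.49459116]
```

View pics/w6.png

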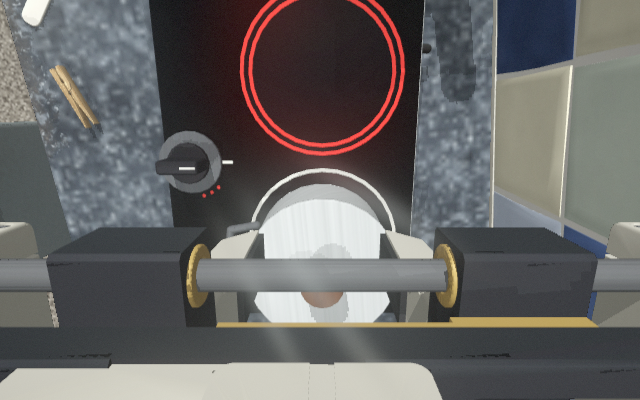

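View pics/t6.png

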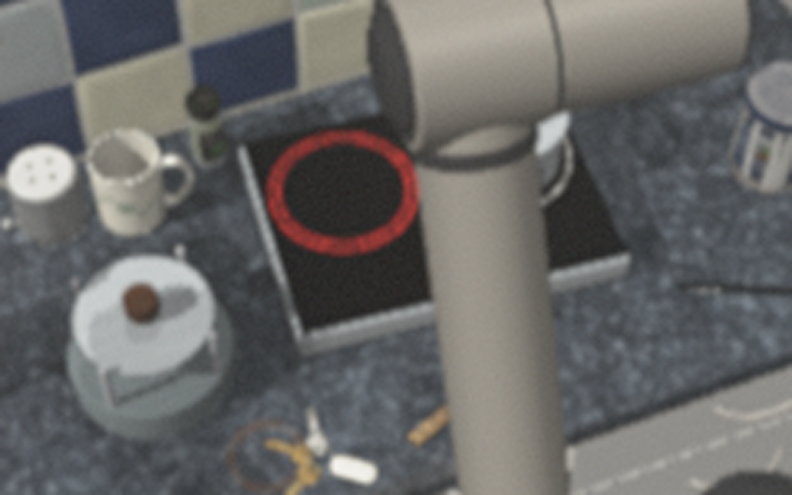

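The lid lies level at z = 130 (seated), with its knob at (321,290) in the wrist view. In the top crop the second lid has risen to the old height, with its knob at (142,302). The hob knob is off and the gripper is clear, so I'm handing in.

```bash
python3 -c "
from plant import close_job
print(close_job())"
```

```text
the job is handed in; nothing more can be done
None
```

The job is handed in and gave no verdict; my last checks showed the hob knob off, the pot about 1 mm from the keep-warm ring's centre, the lid seated level on it, and the second lid risen in the dispenser.

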